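# Feel for an empty cell and store the bottle

## Robot

A 7-joint arm with a two-finger parallel gripper is mounted at the origin on a cart in front of the work surface, level with it; the furniture and walls round the work are solid. World frame = base frame: x ahead of the robot, y to its left, z up, the work surface at z = 0. Lengths are in m, angles in rad, forces in N, time in s.
With the tool pointing down it reaches from about 0.4 to 0.85 m from the base axis. Payload 4.5 kg.
Tool frame: the origin (TCP) lies on the centre line of the jaws, within the pads' length; the fingertips stand 14 mm ahead of it and the grasp point (between the pads) lies 5 mm behind it (r.tcp_to_tips is the z of the fingertips in the tool frame, in m); z points along the fingers, y is the direction in which the jaws open and shut (so a half turn about z gives the same grasp; the last joint's range is limited). The gripper opens to 88 mm and grips with 3 to 60 N. Pads are 18 mm wide; open, the fingers measure 123 mm over their backs; the gripper's body (75 mm by 187 mm) begins 45 mm behind the grasp point.
Start: joints at [1.284, 0.689, -0.195, 1.565, 0.157, 0.902, -0.215], TCP at [0.197, -0.593, 0.253] pointing down, gripper open.
Joint ranges: [-3.01, 3.01], [-0.46, 2.08], [-1.47, 1.51], [0.13, 2.56], [-1, 4.14], [0.04, 2.09], [-2.66, 2.66]. Speed limits (rad/s): [2.57, 2.57, 3.14, 3.14, 3.14, 3.14, 3.14].

## Interface

Orientations are given as a unit quaternion [x, y, z, w].
In Python, from plant import r, viewer gives the robot as it stands.
- The arm moves only by the shell command python3 -m inch 'ROWS' [FORCE]. ROWS is JSON, a list of rows, each a list of 3 entries, a list of its own where there are three numbers: the closure, from 0 (fully open) to 1 (shut), then the shift along the tool's x, y, z in cm, then the turn about the tool's z in degrees. In form: [[fingers, [x, y, z], yaw], ...]. A call has 1 to 20 rows; each row is the pose to reach, as a shift and turn from the pose commanded when the call began, along the tool's axes at that moment; what a row does not reach only later rows make up. A row lasts 1/10 s, in which the tool goes at most 50 mm and 8.59 degrees, less where a joint would pass 70% of its speed; a pose out of reach is approached as far as the arm can. A call with a gripper value outside its range is refused whole. The fingers move at their own pace and stop on an object; FORCE is the grip in N (left out, the last holds). Time passes only in rows, so rows that repeat a pose let the fingers close. It gives the time, the measured TCP pose, the force and the opening at its end, in the units of the state.
- r.get_state(): the state, without advancing time (a new reading comes with each control period).
- viewer.snapshot(name): name is "scene" or "side" or "wrist"; returns the picture (420x560x3 uint8, red, green, blue); there is no depth.
- viewer.camera_params(name): a dict with "intrinsics" (3x3 intrinsics, pixels), "k1" (the pictures are not rectified: a ray, as slopes to the right and down, at radius r is drawn at 1 + k1 r^2 times it, then the intrinsics apply), "world_to_cam" (4x4, takes a point from world to camera coordinates). Camera axes: x right, y up, looking along -z (the intrinsics and any distortion apply to the point x, -y, -z); pixel columns grow to the right and rows downward; lengths in m; the calibration is good to about 2 mm. A picture is of the moment at which its call begins: read the wrist's pose just before it. camera_params takes no time and is no camera call; for the wrist camera it gives the pose at the moment of the call.
- r.finish_job(): hands the job in, once; it reports no verdict.
Trained networks look in the newest picture that a camera, given by its name, has taken for a name from the list of things; names that differ only in an ending like _2 or _b are one class to them, and where a whole thing is asked for, a point or a joint stands for the part that bears it (a point fixed in the world has none). Each returns a list of dicts, best first, with "p" (0 to 1); they miss things now and then, are a little off and sometimes report something else, mostly with a low value. They report only what shows in the picture. A call takes as long as a camera call.
- viewer.outline_of(camera, name): "pixels" (420x560 bool, what is visible of it) and "bbox" ([left, top, width, height] in pixels, round what is visible of it).
The state is a dict: "clock": time; "q": joint angles; "qd": joint speeds; "joint_torque": joint torques, N m; "tool_pos": TCP position; "eef_rot": TCP orientation; "contact_force": force on the tool from outside, world axes, zero at the start; "moment": the same for the moment, N m; "opening": opening from 0.0 (shut) to 1.0 (fully open).
Only numpy, scipy, OpenCV 4.12 (cv2) and the standard library are available. Lean on these libraries where they do the work, as an engineer would, in place of code of your own. Each camera call takes 0.05 s, during which the arm holds its last target.

## Task

Take the amber bottle out of the slanted cradle, stand it upright on the free bench and let go of it. Four of the six cells of the blue storage box already hold a jar hidden under white spring flaps, so feel for an empty one by pressing on the flaps; then pick the bottle up again, by its cap so that it can go right in, stand it upright on the floor of an empty cell and let go. Leave the white timer and the green-lidded jar where they stand.

Things in the scene. Friction and masses are not known exactly. Their poses are not given: they have to be found in the camera images.
- bottle: Amber bottle with white screw cap, 102 mm tall, 0.13 to 0.21 kg. Body 48 mm in diameter, straight to about 65 mm up, then a shoulder; cap 32 mm in diameter from 81 to 102 mm. Origin: centre of the underside; z runs along the bottle to the cap. It starts leaning in the cradle, 30 degrees from vertical, cap along the cradle's +x and up.
- cradle: Grey slanted cradle, fixed, base 110 x 70 mm, 6 mm thick, centre 27 mm along +x. Origin: on the bench straight below the middle of the leaning bottle's underside. Its +x, the way the cap leans, points away from the robot within 0.4 rad. The bench between cradle and box is clear.
- cradle_foot (a point): Where the middle of the leaning bottle's underside rests, 34 mm above the bench. The rail under the bottle is 30 mm wide, narrower than the bottle; cheeks beside it reach only 27 mm along the bottle from here, beyond that both sides are free for fingers reaching straight down.
- storage_box: Blue box, fixed, 144 (x) x 214 (y) mm, 66 mm high, 2 x 3 cells each 66 mm square inside, walls 4 mm. Origin: centre of the underside. Cell centres at x = -35 or +35 mm and y = -70, 0 or +70 mm in its frame; cell floors 8 mm above the bench. Four cells, different in each run, hold a hidden black jar (top at 58 mm); two are empty. All look the same from outside.
- box_flaps (a point): Middle of the box at the top of the flaps, 64 mm up. Each cell has two white flaps hinged at its -x and +x walls, meeting over its centre line along the box's y, held shut by springs under 1 N. Pressed in the middle of a full cell they stop hard after 3 to 6 mm; in an empty one they give freely, 25 mm and more. A bottle lowered there pushes them aside, 60 mm apart.
- timer: Bystander: small white timer with coloured keys, 62x70x19 mm, lying behind the free bench; origin under its centre.
- septa_jar: Bystander: small white jar with a green lid, 39 mm wide, 47 mm tall, left of the box; origin under its centre.

How it is judged:
By the outcome, as a careful person would: the job done as asked, in the order asked, and still so for the second after the job is handed in, with the robot touching nothing.
It also fails if it takes over 72 s, if anything falls off the work surface, if the arm or the gripper's body presses on something with over 40 N, if the wrist force passes 120 N, or if a joint passes its speed limit or range.

## Working session

There is one attempt and no reset: what is moved stays moved. The work goes in short steps, Python scripts to look and compute and a shell command to move; the robot and the scene stay as the last step left them, time stands still between calls to the robot, and variables do not carry over. Pictures are saved under pics/ and viewed, and the job is handed in when it is done.

```bash
ls; mkdir -p pics; python3 - <<'E'
from plant import r,viewer
import cv2,numpy as np
s=r.get_state()
print(s['clock'],s['tool_pos'],s['eef_rot'],s['contact_force'],s['opening'])
a=viewer.snapshot('scene');b=viewer.snapshot('side')
cv2.imwrite('pics/s0.png',a[:,:,::-1]);cv2.imwrite('pics/d0.png',b[:,:,::-1])
for c in('scene','side'):
  p=viewer.camera_params(c);print(c,p)
  for n in['bottle','cradle','storage_box','timer','septa_jar']:
    for o in viewer.outline_of(c,n)[:2]:
      ys,xs=np.nonzero(o['pixels']);print(n,round(o['p'],2),o['bbox'],xs.mean().round(1),ys.mean().round(1))
print(r.get_state()['clock'])
E
```

```text
pics
0.0 [ 0.19684637 -0.59253444  0.25191158] [ 9.87155985e-01  1.59756648e-01 -2.08529401e-04 -9.11425178e-04] [-0.57930017 -0.23987055 -0.70604606] 1.0004564318046716
scene {'intrinsics': array([[450.6305651 ,   0.        , 279.49030366],
       [  0.        , 450.6305651 , 204.66925828],
       [  0.        ,   0.        ,   1.        ]]), 'k1': -0.1174943949764715, 'world_to_cam': array([[-0.82889515, -0.5591614 , -0.0164731 ,  0.45238228],
       [ 0.41959345, -0.640937  ,  0.64276053, -0.26947997],
       [-0.3699651 ,  0.52586908,  0.76589003, -1.13977633],
       [ 0.        ,  0.        ,  0.        ,  1.        ]])}
bottle 0.55 [352.7, 131.4, 19.9, 24.9] 362.4 144.2
cradle 0.93 [337.9, 139.8, 41.8, 36.6] 358.9 159.5
storage_box 0.64 [213.0, 224.7, 86.1, 69.7] 255.4 266.7
timer 0.74 [286.7, 155.6, 23.7, 25.2] 296.8 168.5
septa_jar 0.86 [205.1, 314.5, 15.8, 21.2] 214.2 324.9
side {'intrinsics': array([[473.01322761,   0.        , 280.54226516],
       [  0.        , 473.01322761, 213.53933793],
       [  0.        ,   0.        ,   1.        ]]), 'k1': 0.014554600079637596, 'world_to_cam': array([[-0.90857827, -0.41759424, -0.01002889,  0.47388134],
       [ 0.18780379, -0.42982299,  0.88316586, -0.17510832],
       [-0.37311563,  0.80054184,  0.46895361, -1.01685108],
       [ 0.        ,  0.        ,  0.        ,  1.        ]])}
bottle 0.96 [337.3, 155.9, 20.7, 28.5] 347.3 170.7
cradle 0.65 [326.5, 163.9, 38.5, 37.8] 344.1 188.2
storage_box 0.79 [200.5, 221.3, 97.5, 84.2] 250.6 277.1
timer 0.74 [270.4, 197.3, 22.7, 17.3] 282.1 203.3
septa_jar 0.58 [204.6, 323.0, 21.6, 28.6] 215.0 336.1
0.6
```

```bash
python3 - <<'E'
import cv2
for n in 'sd':
  a=cv2.imread(f'pics/{n}0.png');cv2.imwrite(f'pics/{n}0z.png',cv2.resize(a[110:360,180:430],None,fx=2.4,fy=2.4,interpolation=cv2.INTER_CUBIC))
E
```

```text
(no output)
```

View pics/s0z.png

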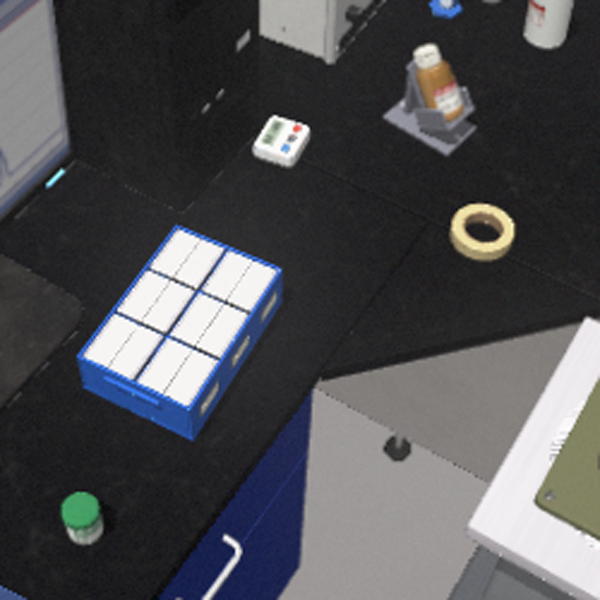

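View pics/d0z.png

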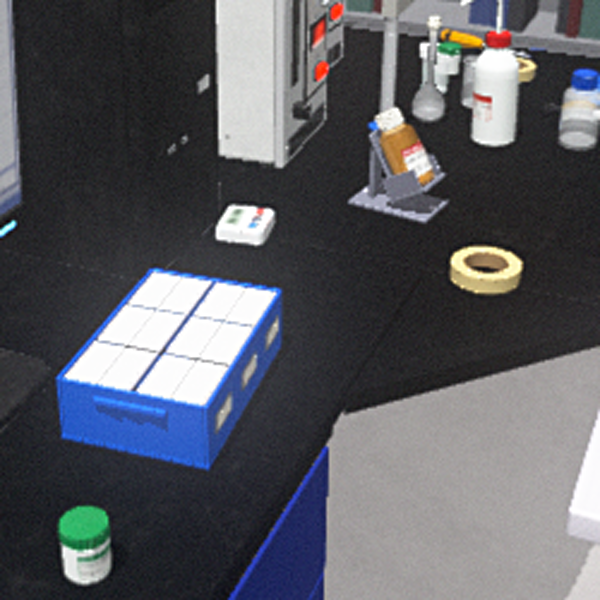

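View pics/s0.png

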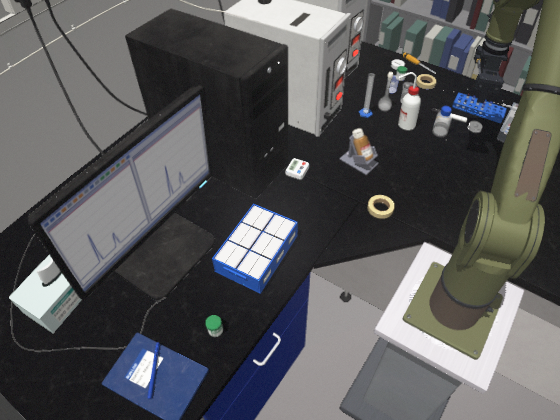

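```bash
cat > h.py <<'E'
from plant import r,viewer
import cv2,numpy as np
from scipy.optimize import least_squares
from scipy.spatial.transform import Rotation as R
def proj(P,p):
    P=np.atleast_2d(P);M=p['world_to_cam'];c=P@M[:3,:3].T+M[:3,3]
    x=c[:,0]/-c[:,2];y=-c[:,1]/-c[:,2];f=1+p['k1']*(x*x+y*y);K=p['intrinsics']
    return np.c_[K[0,0]*x*f+K[0,2],K[1,1]*y*f+K[1,2]]
def ray(uv,p):
    K=p['intrinsics'];d=np.array([(uv[0]-K[0,2])/K[0,0],(uv[1]-K[1,2])/K[1,1]]);s=d.copy()
    for _ in range(20): s=d/(1+p['k1']*(s@s))
    M=p['world_to_cam'];Rm=M[:3,:3];o=-Rm.T@M[:3,3];return o,Rm.T@np.array([s[0],-s[1],-1])
def onz(uv,z,p):
    o,d=ray(uv,p);return o+d*(z-o[2])/d[2]
def tri(uvs,ps):
    A=np.zeros((3,3));b=np.zeros(3)
    for u,p in zip(uvs,ps):
        o,d=ray(u,p);d/=np.linalg.norm(d);Q=np.eye(3)-np.outer(d,d);A+=Q;b+=Q@o
    return np.linalg.solve(A,b)
def fit(L,obs,x0):
    """L local pts; obs list of (pts px, idx, params); pose x,y,yaw, z=0"""
    def f(v):
        e=[]
        for u,i,p in obs:
            W=pts(v,L[i]);e.append((proj(W,p)-u).ravel())
        return np.concatenate(e)
    s=least_squares(f,x0,loss='soft_l1');return s.x,np.abs(f(s.x)).round(1)
def pts(v,L):
    L=np.atleast_2d(L);c,s=np.cos(v[2]),np.sin(v[2])
    return np.c_[v[0]+c*L[:,0]-s*L[:,1],v[1]+s*L[:,0]+c*L[:,1],L[:,2]]
E
python3 - <<'E'
from h import *
ps,pd=viewer.camera_params('scene'),viewer.camera_params('side')
z=lambda l:np.array(l,float)/2.4+[180,110]-0.3
S=z([(178,226),(283,268),(192,409),(79,355)]);D=z([(152,269),(281,288),(210,408),(60,378)])
for a,b in zip(S,D): print(onz(a,.066,ps).round(3),onz(b,.066,pd).round(3),tri([a,b],[ps,pd]).round(3))
cS=z([(383,117),(447,154),(475,127)]);cD=z([(348,203),(432,221),(448,203)])
for a,b in zip(cS,cD): print('cr',onz(a,.006,ps).round(3),onz(b,.006,pd).round(3),tri([a,b],[ps,pd]).round(3))
for n,a,b in [('cap',(427,50),(388,117)),]: a,b=z(a),z(b);print(n,tri([a,b],[ps,pd]).round(3))
for n,a,b,h in [('timer',(296.8,168.5),(282.1,203.3),.01),('jar',(214.2,324.9),(215,336.1),.025)]: print(n,tri([a,b],[ps,pd]).round(3))
E
```

```text
[0.607 0.039 0.066] [0.605 0.04  0.066] [0.607 0.038 0.065]
[0.468 0.024 0.066] [0.467 0.023 0.066] [0.467 0.025 0.067]
[0.446 0.234 0.066] [0.443 0.235 0.066] [0.445 0.234 0.065]
[0.589 0.248 0.066] [0.584 0.248 0.066] [0.588 0.247 0.064]
cr [ 0.518 -0.315  0.006] [ 0.514 -0.308  0.006] [ 0.52  -0.321 -0.   ]
cr [ 0.412 -0.3    0.006] [ 0.401 -0.301  0.006] [ 0.406 -0.298  0.008]
cr [ 0.403 -0.367  0.006] [ 0.397 -0.359  0.006] [ 0.403 -0.375 -0.002]
cap [ 0.485 -0.361  0.109]
timer [ 0.608 -0.196  0.008]
jar [0.481 0.382 0.024]
```

```bash
cat >> h.py <<'E'
def rel(target,ang=None):
    """shift cm in tool axes and yaw deg to bring TCP to target, tool x at world angle ang"""
    s=r.get_state();Rm=R.from_quat(s['eef_rot']).as_matrix();a0=np.arctan2(Rm[1,0],Rm[0,0])
    d=Rm.T@(np.array(target)-s['tool_pos'])*100
    y=None if ang is None else np.degrees((a0-ang+np.pi)%(2*np.pi)-np.pi)
    return d.round(2),None if y is None else round(y,1)
E
python3 - <<'E'
from h import *
ps=viewer.camera_params('scene')
print('whitebottle base',onz((409,129),0,ps), 'cyl',onz((366,117),0,ps),onz((444,134),0,ps))
print(rel([.42,-.345,.25],-.135),r.tcp_to_tips)
p=viewer.camera_params('wrist');M=p['world_to_cam'];print(-M[:3,:3].T@M[:3,3],M[2,:3],p['intrinsics'][0,0],M[0,:3])
E
```

```text
whitebottle base [ 0.38490578 -0.59153784  0.        ] cyl [ 0.5445312  -0.56589354  0.        ] [ 0.26868866 -0.63732709  0.        ]
(array([ 28.98, -16.52,   0.27]), np.float64(26.1)) 0.014
[ 0.26664386 -0.5714847   0.38453131] [0.27290196 0.09046654 0.95777885] 292.35169620912296 [ 3.14774608e-01 -9.49166447e-01 -3.63395117e-05]
```

```bash
python3 -m inch '[[0,[4,-2,0],3],[0,[8,-4.5,0],7],[0,[12,-7,0],11],[0,[16,-9,0],15],[0,[20,-11.5,0],19],[0,[24,-14,0],22],[0,[27,-15.5,0],24.5],[0,[29,-16.5,0],26],[0,[29,-16.5,0],26],[0,[29,-16.5,0],26]]'
python3 - <<'E'
from h import *
p=viewer.camera_params('wrist');a=viewer.snapshot('wrist')
s=r.get_state();print(s['tool_pos'],s['clock'],s['contact_force'])
cv2.imwrite('pics/w1.png',a[:,:,::-1])
for n in['bottle','cradle']:
    for o in viewer.outline_of('wrist',n)[:2]:
      ys,xs=np.nonzero(o['pixels']);print(n,round(o['p'],2),o['bbox'],xs.mean().round(1),ys.mean().round(1))
      cv2.imwrite(f'pics/m1_{n}.png',o['pixels']*255)
np.save('p1.npy',p,allow_pickle=True)
# predicted
v=(.432,-.3385,-.135);print(proj(pts(v,np.array([[-.028,.035,.006],[-.028,-.035,.006],[.082,.035,.006],[.082,-.035,.006],[.051,0,.034+.088],[0,0,.034]])),p).round(0))
E
```

```text
clock: 1.6
tool_pos: [0.42, -0.3455, 0.2528]
eef_rot: [0.998, -0.066, -0.0, 0.0]
contact_force: [-0.5, -0.1, 0.1]
opening: 1.0
[ 0.4191684  -0.34628518  0.25276211] 1.65 [ 0.70884199 -0.30383933  0.15492791]
bottle 0.73 [247.6, 119.5, 51.4, 76.1] 273.3 157.1
cradle 0.93 [245.0, 105.2, 58.7, 93.4] 275.4 141.9
[[246. 192.]
 [298. 192.]
 [243. 105.]
 [300. 105.]
 [268. 135.]
 [271. 175.]][ WARN:0@2.011] global loadsave.cpp:1063 imwrite_ Unsupported depth image for selected encoder is fallbacked to CV_8U.
```

View pics/w1.png

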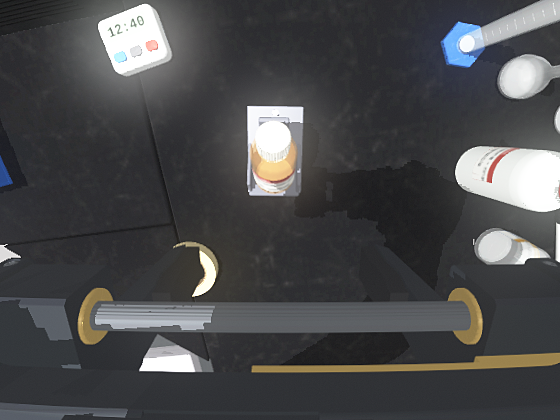

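```bash
python3 - <<'E'
import cv2
a=cv2.imread('pics/w1.png');cv2.imwrite('pics/w1z.png',cv2.resize(a[95:205,225:325],None,fx=5,fy=5,interpolation=cv2.INTER_CUBIC))
E
```

```text
(no output)
```

View pics/w1z.png

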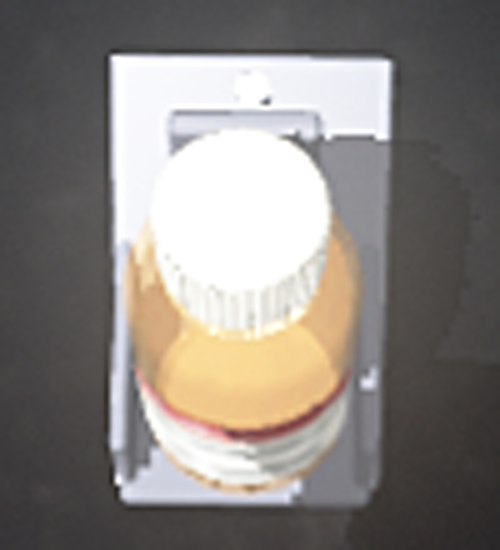

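```bash
python3 - <<'E'
from h import *
p=np.load('p1.npy',allow_pickle=True).item()
u=np.array([(108,55),(393,58),(378,505),(118,503),(241,209)])/5.+[225,95]-.4
L=np.array([[.082,.035,.006],[.082,-.035,.006],[-.028,-.035,.006],[-.028,.035,.006],[.051,0,.034+.102*.866]])
v,e=fit(L,[(u[:4],range(4),p)],[.43,-.34,-.13]);print('wrist base',v,e)
v,e=fit(L,[(u,range(5),p)],[.43,-.34,-.13]);print('with cap',v,e)
ps,pd=viewer.camera_params('scene'),viewer.camera_params('side')
z=lambda l:np.array(l,float)/2.4+[180,110]-0.3
i=[0,3,2]
cS=z([(383,117),(447,154),(475,127)]);cD=z([(348,203),(432,221),(448,203)])
print(fit(L,[(u,range(5),p),(cS,i,ps),(cD,i,pd)],[.43,-.34,-.13]))
print(r.get_state()['eef_rot'])
E
```

```text
wrist base [ 0.42952483 -0.34156613 -0.14311131] [0.  1.1 0.1 1.1 0.3 1.5 0.3 1.6]
with cap [ 0.43015034 -0.34175917 -0.14374862] [0.2 0.5 0.1 0.5 0.4 1.9 0.2 2.1 0.3 0.5]
(array([ 0.43035495, -0.34150194, -0.14457464]), array([0. , 0.3, 0.1, 0.4, 0.1, 2. , 0.4, 2.2, 0.5, 0.3, 1. , 0.5, 1.5,
       0.1, 2. , 0.2, 0.4, 1.5, 1.9, 0.6, 1. , 1.7]))
[ 9.97694954e-01 -6.78559577e-02 -3.56773508e-04  4.69772550e-04]
```

```bash
python3 - <<'E'
from h import *
print(rel([.4577,-.3457,.086],-.144), r.get_state()['clock'])
E
```

```text
(array([ 3.85, -0.64, 16.67]), np.float64(0.5)) 1.75
```

```bash
python3 -m inch '[[0,[2,-0.3,2],0.5],[0,[3.8,-0.6,5],0.5],[0,[3.85,-0.65,8],0.5],[0,[3.85,-0.65,11],0.5],[0,[3.85,-0.65,13.5],0.5],[0,[3.85,-0.65,13.5],0.5]]'
python3 - <<'E'
from h import *
a=viewer.snapshot('side');b=viewer.snapshot('wrist')
cv2.imwrite('pics/d2.png',np.hstack([cv2.resize(a[110:260,250:450],None,fx=2,fy=2),cv2.resize(b[:,:],(400,300))])[:,:,::-1])
print(rel([.4577,-.3457,.086],-.144),r.get_state()['contact_force'])
E
```

```text
clock: 2.35
tool_pos: [0.4564, -0.3437, 0.1148]
eef_rot: [0.997, -0.072, -0.003, -0.001]
contact_force: [-1.2, -0.6, 0.3]
opening: 1.001
(array([-0.07,  0.1 ,  3.2 ]), np.float64(0.0)) [0.73521346 0.36316084 0.08955463]
```

View pics/d2.png

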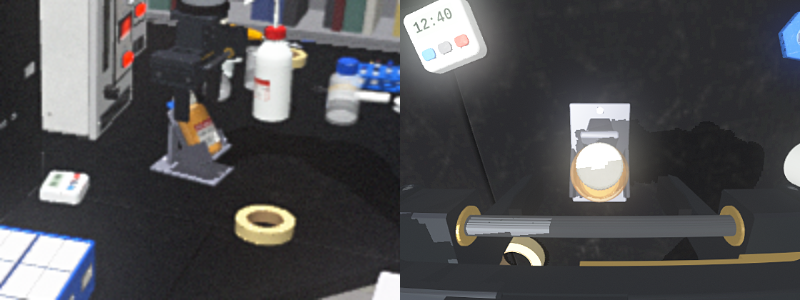

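```bash
python3 -m inch '[[0,[-0.1,0.1,1.5],0],[0,[-0.1,0.1,3],0],[0,[-0.1,0.1,3.0],0],[0,[-0.1,0.1,3.0],0]]' 15; python3 -m inch '[[1,[0,0,0],0],[1,[0,0,0],0],[1,[0,0,0],0],[1,[0,0,0],0],[1,[0,0,0],0],[1,[0,0,0],0],[1,[0,0,0],0]]' 15
```

```text
clock: 2.85
tool_pos: [0.4583, -0.3448, 0.0882]
eef_rot: [0.997, -0.071, 0.0, 0.0]
contact_force: [0.0, -0.2, 1.0]
opening: 0.998
clock: 3.55
tool_pos: [0.4582, -0.3446, 0.0878]
eef_rot: [0.997, -0.071, 0.0, 0.0]
contact_force: [-0.5, -0.2, 1.6]
opening: 0.534
```

```bash
python3 -m inch '[[1,[0,0,-1],0],[1,[0,0,-3],0],[1,[0,0,-5.5],0],[1,[0,0,-8],0],[1,[0,0,-8],0]]' 18
python3 - <<'E'
from h import *
a=viewer.snapshot('side');b=viewer.snapshot('scene')
cv2.imwrite('pics/d3.png',np.hstack([cv2.resize(a[90:240,250:450],None,fx=2,fy=2),cv2.resize(b[60:210,270:470],None,fx=2,fy=2)])[:,:,::-1])
print(rel([.47,-.14,.17],-.144),r.get_state()['contact_force'],r.get_state()['opening'])
E
```

```text
clock: 4.05
tool_pos: [0.4598, -0.3459, 0.1711]
eef_rot: [0.997, -0.071, 0.003, 0.002]
contact_force: [0.4, -0.3, -2.0]
opening: 0.537
(array([ -1.71, -20.42,  -0.21]), np.float64(0.1)) [ 0.19951869  0.13302177 -2.09092697] 0.5351564092874399
```

View pics/d3.png

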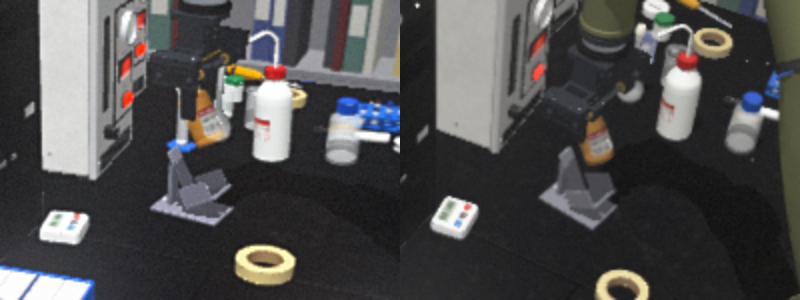

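```bash
python3 -m inch '[[1,[0,-3,0],0],[1,[0.5,-7,0],0],[1,[1,-11,0],0],[1,[1.3,-15,1],0],[1,[1.6,-18,3],0],[1,[1.7,-20,5],0],[1,[1.7,-20.3,7.5],0],[1,[1.7,-20.3,8.5],0],[1,[1.7,-20.3,8.5],0],[1,[1.7,-20.3,8.5],0]]' 18
python3 - <<'E'
from h import *
a=viewer.snapshot('side');b=viewer.snapshot('scene')
cv2.imwrite('pics/d4.png',np.hstack([cv2.resize(a[90:290,200:400],None,fx=2,fy=2),cv2.resize(b[80:280,230:430],None,fx=2,fy=2)])[:,:,::-1])
print(r.get_state()['contact_force'],r.get_state()['tool_pos'])
E
```

```text
clock: 5.15
tool_pos: [0.5034, -0.1472, 0.0828]
eef_rot: [0.997, -0.072, -0.0, 0.0]
contact_force: [0.4, -0.1, -2.0]
opening: 0.536
[-0.06579705  1.37792359 -1.46879159] [ 0.50396122 -0.14714821  0.08350619]
```

View pics/d4.png

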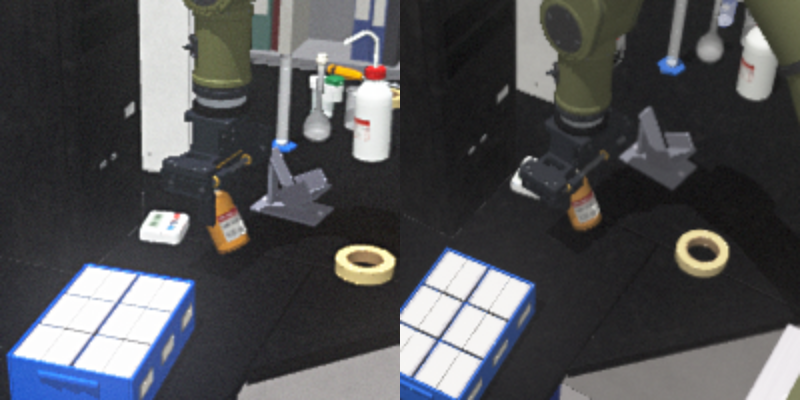

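Still tilted as expected. Lower slowly to contact with a lighter grip.

```bash
python3 -m inch '[[1,[0,0,0.6],0],[1,[0,0,1.2],0],[1,[0,0,1.4],0],[1,[0,0,1.4],0]]' 10;  python3 -m inch '[[1,[0,0,0.3],0],[1,[0,0,0.5],0],[1,[0,0,0.5],0]]' 8
```

```text
clock: 5.65
tool_pos: [0.5034, -0.146, 0.0683]
eef_rot: [0.997, -0.071, -0.0, -0.0]
contact_force: [-0.3, 0.2, -1.6]
opening: 0.537
clock: 5.95
tool_pos: [0.5043, -0.1461, 0.064]
eef_rot: [0.997, -0.071, 0.001, 0.0]
contact_force: [-0.8, -0.8, 2.8]
opening: 0.535
```

```bash
python3 -m inch '[[1,[-0.3,0,0.0],0],[1,[-0.6,0,0],0],[1,[-0.9,0,0.05],0],[1,[-1.2,0,0.1],0],[1,[-1.5,0,0.15],0],[1,[-1.5,0,0.15],0]]' 5
python3 - <<'E'
from h import *
a=viewer.snapshot('side');b=viewer.snapshot('scene')
cv2.imwrite('pics/d5.png',np.hstack([cv2.resize(a[140:260,230:350],None,fx=3.3,fy=3.3),cv2.resize(b[130:250,270:390],None,fx=3.3,fy=3.3)])[:,:,::-1])
E
```

```text
clock: 6.55
tool_pos: [0.4875, -0.144, 0.0622]
eef_rot: [0.997, -0.071, -0.001, 0.0]
contact_force: [-0.7, 0.1, 4.4]
opening: 0.537
```

View pics/d5.png

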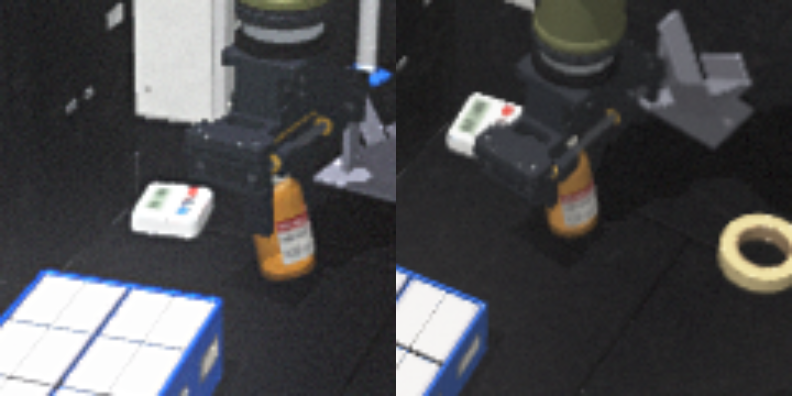

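```bash
python3 -m inch '[[1,[-0.3,0,0.05],0],[1,[-0.6,0,0.1],0],[1,[-0.9,0,0.2],0],[1,[-1.2,0,0.25],0],[1,[-1.5,0,0.3],0],[1,[-1.5,0,0.3],0]]' 5
python3 - <<'E'
from h import *
a=viewer.snapshot('side');b=viewer.snapshot('scene')
cv2.imwrite('pics/d6.png',np.hstack([cv2.resize(a[140:260,230:350],None,fx=3.3,fy=3.3),cv2.resize(b[130:250,270:390],None,fx=3.3,fy=3.3)])[:,:,::-1])
E
```

```text
clock: 7.25
tool_pos: [0.4747, -0.1419, 0.0593]
eef_rot: [0.997, -0.071, 0.001, 0.0]
contact_force: [1.6, -0.9, 1.4]
opening: 0.535
```

View pics/d6.png

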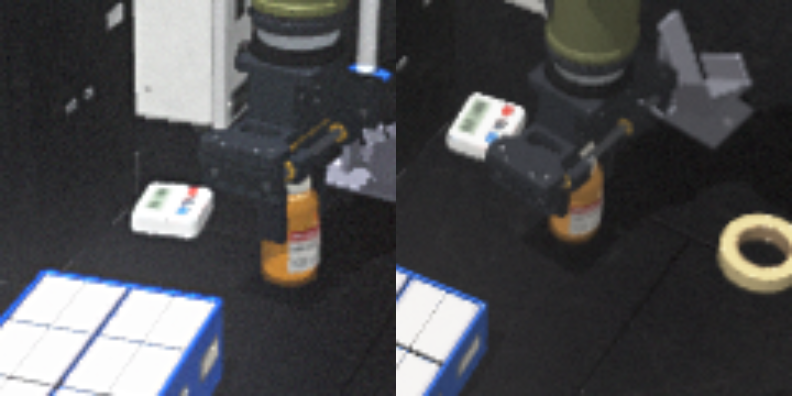

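```bash
python3 -m inch '[[1,[0,0,0.1],0],[1,[0,0,0.2],0],[1,[0,0,0.2],0],[0.42,[0,0,0.2],0],[0.38,[0,0,0.2],0],[0.3,[0,0,0.1],0],[0.2,[0,0,0],0],[0,[0,0,0],0],[0,[0,0,0],0],[0,[0,0,0],0],[0,[0,0,0],0]]' 3
python3 - <<'E'
from h import *
a=viewer.snapshot('side');b=viewer.snapshot('scene')
cv2.imwrite('pics/d7.png',np.hstack([cv2.resize(a[140:260,230:350],None,fx=3.3,fy=3.3),cv2.resize(b[130:250,270:390],None,fx=3.3,fy=3.3)])[:,:,::-1])
E
```

```text
clock: 8.45
tool_pos: [0.4739, -0.1418, 0.0592]
eef_rot: [0.997, -0.071, -0.0, 0.0]
contact_force: [0.4, 0.3, -0.5]
opening: 1.002
```

View pics/d7.png

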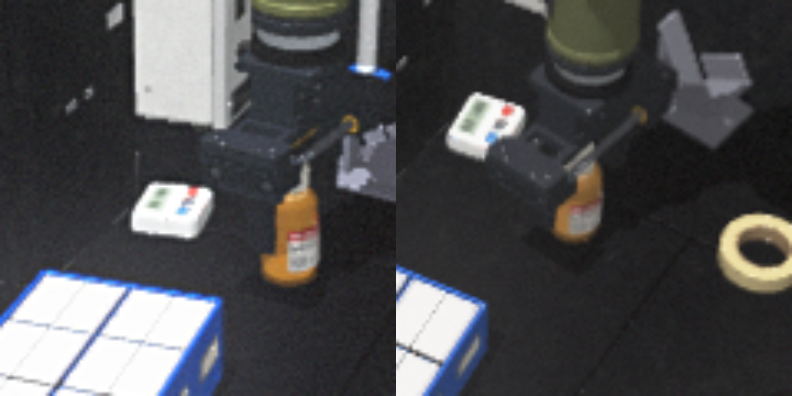

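```bash
python3 -m inch '[[0,[0,0,-2],0],[0,[0,0,-5],0],[0,[0,0,-9],0],[0,[-1,0,-13],0],[0,[-3,0,-17],0],[0,[-5,0,-19],0],[0,[-5,0,-19],0],[0,[-5,0,-19],0]]' 
python3 - <<'E'
from h import *
p=viewer.camera_params('wrist');a=viewer.snapshot('wrist');b=viewer.snapshot('scene');d=viewer.snapshot('side')
np.save('p8.npy',p,allow_pickle=True)
cv2.imwrite('pics/w8.png',a[:,:,::-1])
cv2.imwrite('pics/d8.png',np.hstack([cv2.resize(d[140:260,230:350],None,fx=3.3,fy=3.3),cv2.resize(b[130:250,270:390],None,fx=3.3,fy=3.3)])[:,:,::-1])
for c in('wrist','scene','side'):
    for o in viewer.outline_of(c,'bottle')[:2]:
      ys,xs=np.nonzero(o['pixels']);print(c,round(o['p'],2),o['bbox'],xs.mean().round(1),ys.mean().round(1))
E
```

```text
clock: 9.35
tool_pos: [0.4249, -0.1347, 0.2493]
eef_rot: [0.997, -0.071, 0.001, 0.0]
contact_force: [-0.9, -0.5, -0.5]
opening: 1.003
wrist 0.84 [257.8, 120.4, 45.2, 45.4] 279.9 142.2
scene 0.93 [314.8, 171.1, 17.6, 32.4] 323.8 187.9
side 0.82 [308.4, 189.1, 14.7, 37.8] 317.5 207.7
```

View pics/w8.png

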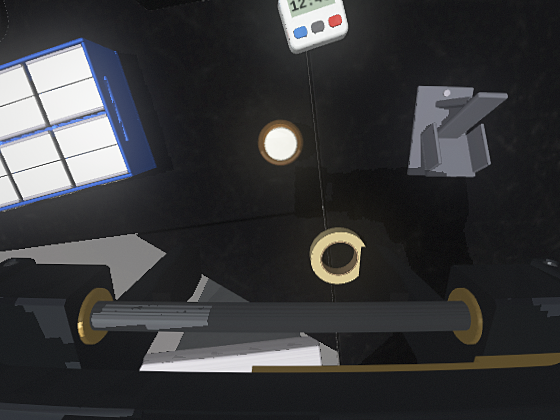

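View pics/d8.png

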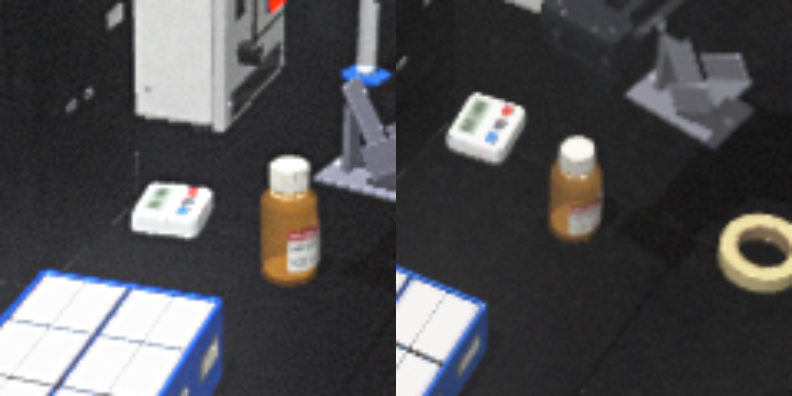

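```bash
python3 - <<'E'
from h import *
p=np.load('p8.npy',allow_pickle=True).item()
a=cv2.imread('pics/w8.png');m=(a.min(2)>200);m[:, :250]=0;m[:,310:]=0;m[:115]=0;m[175:]=0
ys,xs=np.nonzero(m);print(xs.mean(),ys.mean(),np.ptp(xs),np.ptp(ys),onz((xs.mean(),ys.mean()),.102,p))
o=viewer
ps,pd=viewer.camera_params('scene'),viewer.camera_params('side')
print(tri([(323.8,187.9),(317.5,207.7)],[ps,pd]))
print(rel([.49,.13,.25],.1))
E
```

```text
280.09548387096777 143.30709677419355 30 31 [ 0.47824165 -0.14451048  0.102     ]
[ 0.47594884 -0.13843203  0.04803447]
(array([  2.74, -27.12,  -0.18]), np.float64(-13.8))
```

```bash
python3 -m inch '[[1,[0.3,-4,0],-2],[1,[0.7,-8,0],-4],[1,[1.1,-12,0],-6],[1,[1.5,-16,0],-8],[1,[2,-20,0],-10],[1,[2.4,-24,0],-12],[1,[2.7,-26.5,0],-13.5],[1,[2.7,-27,0],-14],[1,[2.7,-27,0],-14],[1,[2.7,-27,0],-14]]' 20
python3 - <<'E'
from h import *
p=viewer.camera_params('wrist');a=viewer.snapshot('wrist');s=r.get_state();print(s['tool_pos'],s['contact_force'],s['opening'])
np.save('p9.npy',p,allow_pickle=True)
cv2.imwrite('pics/w9.png',a[:,:,::-1])
E
```

```text
clock: 10.65
tool_pos: [0.4889, 0.1268, 0.2488]
eef_rot: [0.999, 0.05, -0.001, 0.001]
contact_force: [-0.9, -0.2, -0.4]
opening: 0.118
[0.48898435 0.1266127  0.24897693] [ 0.19918879 -0.96601137 -0.16827084] 0.07323568425887857
```

View pics/w9.png

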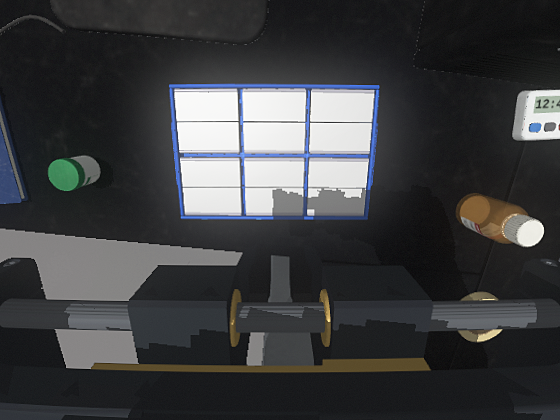

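```bash
python3 - <<'E'
from h import *
p=np.load('p9.npy',allow_pickle=True).item()
a=cv2.imread('pics/w9.png').astype(int);m=((a[:,:,0]-a[:,:,2]>60)|(a.min(2)>140))
m=m.astype(np.uint8);n,l,st,c=cv2.connectedComponentsWithStats(m[70:240,150:400]);k=1+st[1:,4].argmax()
h=np.nonzero(l==k);q=cv2.convexHull(np.c_[h[1]+150,h[0]+70].astype(np.int32));q4=cv2.approxPolyDP(q,6,True)[:,0];print(q4)
u=np.array([(169,86),(380,86),(368.5,219),(181,218)],float)
L=np.array([[.072,.107,.066],[.072,-.107,.066],[-.072,-.107,.066],[-.072,.107,.066]])
ps,pd=viewer.camera_params('scene'),viewer.camera_params('side')
z=lambda l:np.array(l,float)/2.4+[180,110]-0.3
S=z([(178,226),(283,268),(192,409),(79,355)]);D=z([(152,269),(281,288),(210,408),(60,378)]);i=[1,2,3,0]
for ob in([(u,range(4),p)],[(S,i,ps),(D,i,pd)],[(u,range(4),p),(S,i,ps),(D,i,pd)]):
  v,e=fit(L,ob,[.526,.136,.1]);print(v.round(4),e)
C=np.array([[x,y,.066] for x in(-.035,.035) for y in(-.07,0,.07)])
W=pts(v,C);print(W.round(4),proj(W,p).round(0))
print(rel([*W[1][:2],.085],v[2]))
E
```

```text
[[379  86]
 [372 183]
 [360 197]
 [272 219]
 [181 218]
 [169  84]]
[0.5254 0.1341 0.0974] [0.6 1.1 0.5 0.7 0.  1.5 0.1 2.2]
[0.5262 0.1359 0.1026] [0.1 0.9 1.  0.2 0.8 0.7 0.1 0.8 0.6 0.9 0.7 0.1 0.4 0.1 1.5 0. ]
[0.5259 0.1345 0.099 ] [1.1 1.4 0.2 1.4 0.1 0.9 0.1 1.9 0.4 1.1 1.4 0.3 1.  0.3 0.5 0.4 0.  1.2
 1.2 0.2 0.2 0.4 1.1 0.4]
[[0.498  0.0614 0.066 ]
 [0.4911 0.131  0.066 ]
 [0.4841 0.2007 0.066 ]
 [0.5676 0.0683 0.066 ]
 [0.5607 0.138  0.066 ]
 [0.5538 0.2076 0.066 ]] [[338. 188.]
 [274. 188.]
 [211. 188.]
 [342. 122.]
 [274. 122.]
 [207. 122.]]
(array([ 0.27, -0.44, 16.4 ]), np.float64(0.0))
```

```bash
python3 -m inch '[[1,[0.2,-0.4,4],0],[1,[0.25,-0.45,8],0],[1,[0.25,-0.45,12],0],[1,[0.25,-0.45,15],0],[1,[0.25,-0.45,16.5],0],[1,[0.25,-0.45,16.7],0],[1,[0.25,-0.45,16.7],0]]' 20; python3 -m inch '[[1,[0,0,0.3],0],[1,[0,0,0.6],0],[1,[0,0,0.8],0],[1,[0,0,0.8],0]]'
```

```text
clock: 11.4
tool_pos: [0.4914, 0.1323, 0.0824]
eef_rot: [0.999, 0.05, -0.0, 0.0]
contact_force: [0.4, -0.1, 0.9]
opening: 0.001
clock: 11.8
tool_pos: [0.4921, 0.1334, 0.0753]
eef_rot: [0.999, 0.051, 0.001, -0.0]
contact_force: [-0.3, -0.8, 9.3]
opening: 0.004
```

```bash
python3 -m inch '[[1,[0,0,0.15],0],[1,[0,0,0.2],0],[1,[0,0,0.2],0]]'
```

```text
clock: 12.1
tool_pos: [0.4921, 0.1334, 0.0746]
eef_rot: [0.999, 0.051, 0.001, -0.0]
contact_force: [-2.5, -0.1, 22.9]
opening: 0.004
```

```bash
python3 -m inch '[[1,[0,0,-1],0],[1,[0,0,-2],0],[1,[0,3.5,-2],0],[1,[0,7,-2],0],[1,[0,7,-2],0],[1,[0,7,-1],0],[1,[0,7,-0.5],0],[1,[0,7,-0.2],0],[1,[0,7,-0.1],0],[1,[0,7,-0.1],0]]'
```

```text
clock: 13.1
tool_pos: [0.4982, 0.0647, 0.0729]
eef_rot: [0.999, 0.052, -0.0, -0.0]
contact_force: [-0.1, 0.1, 1.2]
opening: 0.005
```

```bash
python3 -m inch '[[1,[0,0,0.2],0],[1,[0,0,0.4],0],[1,[0,0,0.4],0]]'; python3 - <<'E'
from h import *
print(rel([.498,.0625,.07],.099))
E
```

```text
clock: 13.4
tool_pos: [0.4986, 0.0639, 0.0691]
eef_rot: [0.999, 0.051, 0.0, 0.0]
contact_force: [0.1, -0.1, 0.8]
opening: 0.006
(array([-0.07,  0.13, -0.09]), np.float64(0.2))
```

```bash
python3 -m inch '[[1,[0,0.1,0.3],0],[1,[0,0.1,0.6],0],[1,[0,0.1,0.6],0]]' && python3 -m inch '[[1,[0,0,0.4],0],[1,[0,0,0.8],0],[1,[0,0,1.2],0],[1,[0,0,1.2],0]]'
```

```text
clock: 13.7
tool_pos: [0.4985, 0.0626, 0.0628]
eef_rot: [0.999, 0.051, -0.0, 0.0]
contact_force: [-0.2, 0.4, -0.2]
opening: 0.005
clock: 14.1
tool_pos: [0.4983, 0.0628, 0.0505]
eef_rot: [0.999, 0.051, -0.0, 0.0]
contact_force: [-0.4, -0.0, -1.5]
opening: 0.006
```

```bash
python3 -m inch '[[1,[0,0,-4],0],[1,[0,0,-8],0],[0,[0,0,-12],0],[0,[-1,4,-15],0],[0,[-2,8,-16],0],[0,[-3,12,-16],0],[0,[-4,16,-16],0],[0,[-5,20,-16],0],[0,[-5,20,-16],0],[0,[-5,20,-16],0]]' 20
python3 - <<'E'
from h import *
p=viewer.camera_params('wrist');a=viewer.snapshot('wrist');s=r.get_state();print(s['tool_pos'],s['opening'])
cv2.imwrite('pics/w10.png',a[:,:,::-1])
for o in viewer.outline_of('wrist','bottle')[:2]:
      ys,xs=np.nonzero(o['pixels']);print(round(o['p'],2),o['bbox'],xs.mean().round(1),ys.mean().round(1))
m=(a.min(2)>200);n,l,st,c=cv2.connectedComponentsWithStats(m.astype(np.uint8))
for k in range(1,n):
  if st[k,4]>300: print(st[k],c[k],onz(c[k],.102,p))
E
```

```text
clock: 15.1
tool_pos: [0.4689, -0.1422, 0.2111]
eef_rot: [0.999, 0.05, -0.0, 0.0]
contact_force: [-1.1, 0.6, 0.8]
opening: 0.707
[ 0.46932492 -0.1406133   0.21112501] 0.7533727315865868
0.69 [259.1, 162.9, 48.0, 55.6] 280.8 189.7
0.64 [399.6, 161.1, 122.8, 109.0] 453.3 215.7
[ 315   31   66   63 2333] [346.96270896  63.7848264 ] [ 0.58921976 -0.1828784   0.102     ]
[  19   35   72   37 2348] [54.73253833 52.95357751] [0.57744375 0.04102498 0.102     ]
[  0  38  19  35 538] [ 7.43680297 56.16356877] [0.57288941 0.08047933 0.102     ]
[  25   72   71   36 2263] [60.46619532 88.93150685] [0.55127524 0.03857532 0.102     ]
[  0  74  25  34 731] [10.70588235 90.86046512] [0.54696926 0.08094447 0.102     ]
[  33  117   70   32 1970] [ 68.04162437 133.02588832] [0.51735162 0.03532479 0.102     ]
[  0 119  34  31 916] [ 14.98144105 134.16593886] [0.51273231 0.0819074  0.102     ]
[   0  151   40   29 1082] [ 18.19778189 165.39463956] [0.48648036 0.08286942 0.102     ]
[  40  150   67   32 1895] [ 73.71081794 164.82849604] [0.49135256 0.03291242 0.102     ]
[265 183  34  20 418] [280.55741627 191.85645933] [ 0.48502442 -0.14277687  0.102     ]
```

View pics/w10.png

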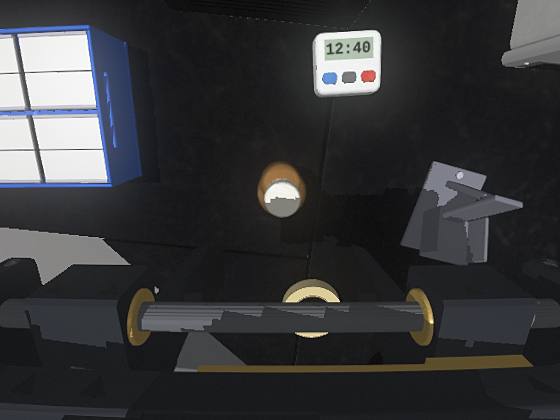

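```bash
python3 - <<'E'
from h import *
p=viewer.camera_params('wrist');print(onz((281.8,199.5),.102,p))
a=cv2.imread('pics/w10.png');cv2.imwrite('pics/w10z.png',cv2.resize(a[155:225,245:315],None,fx=7,fy=7,interpolation=cv2.INTER_CUBIC))
b=viewer.snapshot('side');d=viewer.snapshot('scene');ps,pd=viewer.camera_params('scene'),viewer.camera_params('side')
W=np.array([.4785,-.144,.102]);print(proj(W,ps),proj(W,pd))
cv2.imwrite('pics/d10.png',np.hstack([cv2.resize(d[160:220,295:355],None,fx=6,fy=6),cv2.resize(b[180:240,290:350],None,fx=6,fy=6)])[:,:,::-1])
E
```

```text
[ 0.47917829 -0.14201646  0.102     ]
[[325.55289356 174.15865903]] [[317.34329432 188.54015658]]
```

View pics/w10z.png

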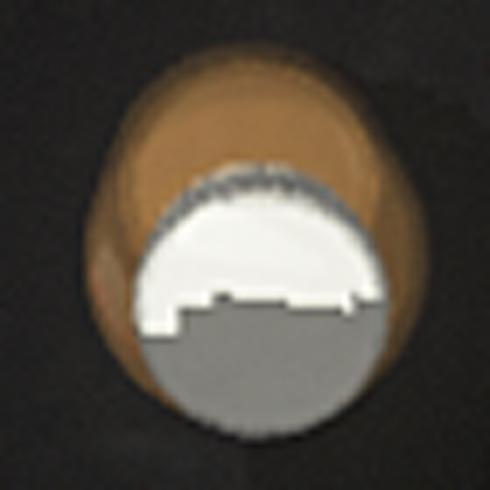

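View pics/d10.png

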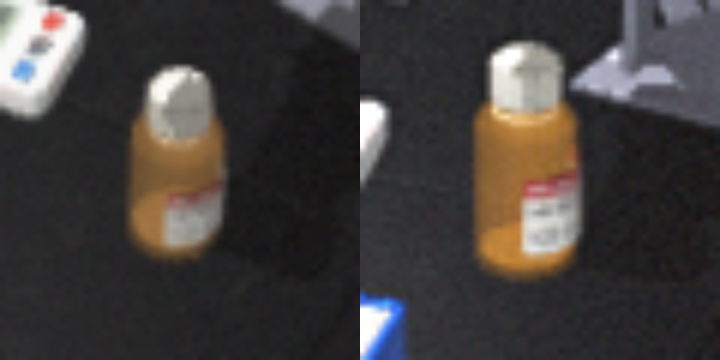

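```bash
python3 - <<'E'
from h import *
print(rel([.4785,-.143,.095],.099),r.get_state()['tool_pos'],r.get_state()['opening'])
E
```

```text
(array([ 0.84,  0.46, 11.62]), np.float64(0.4)) [ 0.46970798 -0.13944612  0.21116952] 0.8887726722334958
```

```bash
python3 -m inch '[[0,[0.8,0.4,3],0.3],[0,[0.8,0.4,6],0.3],[0,[0.8,0.4,8],0.3],[0,[0.8,0.4,8],0.3],[0,[0.8,0.4,8],0.3],[0,[0.8,0.4,8],0.3]]' 20
python3 - <<'E'
from h import *
for i in range(3):
  viewer.snapshot('wrist');print(rel([.4785,-.143,.095],.099),r.get_state()['tool_pos'],r.get_state()['opening'])
E
```

```text
clock: 15.9
tool_pos: [0.4786, -0.144, 0.1323]
eef_rot: [0.999, 0.049, 0.001, 0.0]
contact_force: [-0.4, -0.1, 0.8]
opening: 1.002
(array([-0.01, -0.13,  3.74]), np.float64(-0.1)) [ 0.47859112 -0.14423927  0.13236727] 1.0009770344346833
(array([ 0.  , -0.14,  3.73]), np.float64(-0.1)) [ 0.47853551 -0.14436525  0.13234665] 1.0008834033991754
(array([ 0.01, -0.14,  3.72]), np.float64(-0.1)) [ 0.47841542 -0.14442376  0.13223547] 0.9962022814885942
```

```bash
python3 -m inch '[[0,[0,-0.1,1.5],0],[0,[0,-0.1,3],0],[0,[0,-0.1,3.7],0],[0,[0,-0.1,3.7],0],[0.5,[0,-0.1,3.7],0],[0.7,[0,-0.1,3.7],0],[1,[0,-0.1,3.7],0],[1,[0,-0.1,3.7],0],[1,[0,-0.1,3.7],0],[1,[0,-0.1,3.7],0],[1,[0,-0.1,3.7],0],[1,[0,-0.1,3.7],0]]' 15;  python3 -m inch '[[1,[0,0,0],0],[1,[0,0,0],0]]' 25
```

```text
clock: 17.25
tool_pos: [0.4776, -0.1434, 0.0941]
eef_rot: [0.999, 0.049, -0.0, 0.0]
contact_force: [-0.6, -0.5, -0.8]
opening: 0.404
clock: 17.45
tool_pos: [0.4776, -0.1434, 0.0941]
eef_rot: [0.999, 0.049, -0.0, 0.0]
contact_force: [-0.3, 0.4, -1.7]
opening: 0.395
```

```bash
python3 -m inch '[[0.5,[0,0,0],0],[0.5,[0,0,0],0],[0.5,[0,0,-0.4],0],[0.5,[0,0,-0.4],0],[1,[0,0,-0.4],0],[1,[0,0,-0.4],0],[1,[0,0,-0.4],0],[1,[0,0,-0.4],0]]' 15;  python3 -m inch '[[1,[0,0,0],0],[1,[0,0,0],0],[1,[0,0,0],0]]' 25
```

```text
clock: 18.25
tool_pos: [0.4777, -0.1434, 0.0982]
eef_rot: [0.999, 0.049, 0.0, 0.0]
contact_force: [0.4, -0.1, 0.3]
opening: 0.367
clock: 18.55
tool_pos: [0.4777, -0.1434, 0.0982]
eef_rot: [0.999, 0.049, 0.0, 0.0]
contact_force: [0.5, 0.3, -0.5]
opening: 0.36
```

```bash
python3 -m inch '[[1,[0,0,-1],0],[1,[0,0,-3],0],[1,[0,0,-6],0],[1,[0,0,-9],0],[1,[0,0,-11],0],[1,[0,0,-11],0]]' 25
python3 - <<'E'
from h import *
b=viewer.snapshot('side');d=viewer.snapshot('scene')
cv2.imwrite('pics/d11.png',np.hstack([cv2.resize(d[100:220,265:385],None,fx=3.3,fy=3.3),cv2.resize(b[120:240,260:380],None,fx=3.3,fy=3.3)])[:,:,::-1])
print(rel([.498,.062,.21],.099))
E
```

```text
clock: 19.15
tool_pos: [0.479, -0.1438, 0.2109]
eef_rot: [0.999, 0.049, 0.003, 0.001]
contact_force: [0.9, -0.1, -2.0]
opening: 0.36
(array([  4.06, -20.24,  -0.18]), np.float64(-0.1))
```

View pics/d11.png

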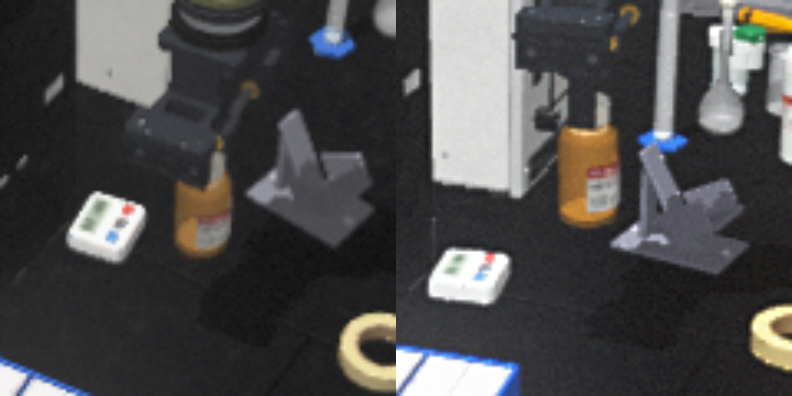

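```bash
python3 -m inch '[[1,[0.5,-3,0],0],[1,[1.2,-7,0],0],[1,[2,-11,0],0],[1,[2.8,-15,0],0],[1,[3.6,-18.5,0],0],[1,[4,-20,0],0],[1,[4.05,-20.2,0],0],[1,[4.05,-20.2,1],0],[1,[4.05,-20.2,2],0],[1,[4.05,-20.2,2.5],0],[1,[4.05,-20.2,2.5],0],[1,[4.05,-20.2,2.5],0]]' 25
python3 - <<'E'
from h import *
p=viewer.camera_params('wrist');a=viewer.snapshot('wrist');b=viewer.snapshot('side');d=viewer.snapshot('scene')
cv2.imwrite('pics/w12.png',a[:,:,::-1])
cv2.imwrite('pics/d12.png',np.hstack([cv2.resize(d[150:310,200:360],None,fx=2.5,fy=2.5),cv2.resize(b[150:310,190:350],None,fx=2.5,fy=2.5)])[:,:,::-1])
print(rel([.498,.062,.106],.099),r.get_state()['tool_pos'])
E
```

```text
clock: 20.45
tool_pos: [0.4982, 0.0608, 0.183]
eef_rot: [0.999, 0.048, -0.0, 0.0]
contact_force: [0.4, -0.8, -2.8]
opening: 0.363
(array([-0.06, -0.07,  7.75]), np.float64(-0.1)) [0.49858684 0.06140018 0.18351543]
```

View pics/w12.png

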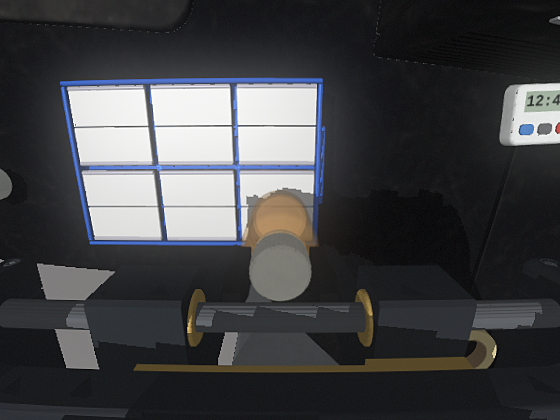

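View pics/d12.png

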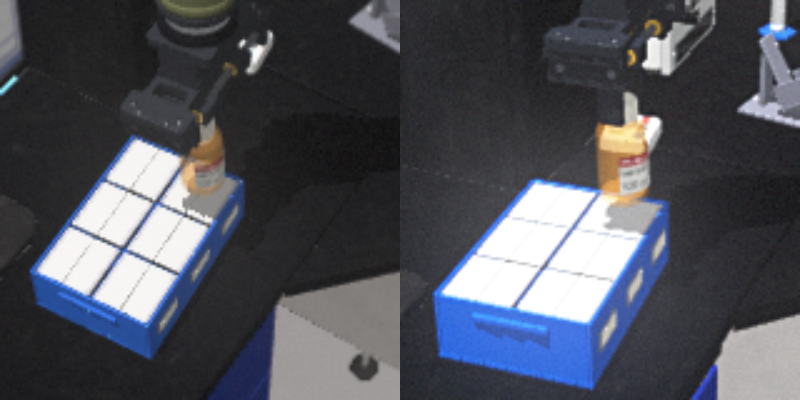

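```bash
python3 - <<'E'
from h import *
p=viewer.camera_params('wrist')
u=np.array([(61,81),(323.5,79),(317.5,244),(89,244.5)],float)
L=np.array([[.072,.107,.066],[.072,-.107,.066],[-.072,-.107,.066],[-.072,.107,.066]])
v,e=fit(L,[(u,range(4),p)],[.526,.136,.1]);print(v.round(4),e,pts(v,[-.035,-.07,0]))
s=r.get_state();t=s['tool_pos']
print(proj([[t[0],t[1],.0845+.102]],p),t)
E
```

```text
[0.5265 0.135  0.0928] [1.3 0.3 0.7 0.6 0.3 2.2 0.7 0.2] [[0.49814424 0.06200729 0.        ]]
[[276.58337779 275.78260889]] [0.49858684 0.06140018 0.18351543]
```

```bash
python3 -m inch '[[1,[-0.1,-0.1,0.8],0],[1,[-0.1,-0.1,1.6],0],[1,[-0.1,-0.1,2.4],0],[1,[-0.1,-0.1,3.2],0],[1,[-0.1,-0.1,4],0],[1,[-0.1,-0.1,4],0]]' 25
```

```text
clock: 21.2
tool_pos: [0.4966, 0.0625, 0.1419]
eef_rot: [0.999, 0.049, -0.001, 0.0]
contact_force: [1.0, 0.2, -2.2]
opening: 0.358
```

```bash
python3 -m inch '[[1,[0,0,0.7],0],[1,[0,0,1.4],0],[1,[0,0,2.1],0],[1,[0,0,2.8],0],[1,[0,0,3.2],0],[1,[0,0,3.2],0]]' 25
```

```text
clock: 21.8
tool_pos: [0.4967, 0.0624, 0.1104]
eef_rot: [0.999, 0.049, -0.001, 0.0]
contact_force: [-0.9, -0.2, -3.6]
opening: 0.362
```

```bash
python3 -m inch '[[1,[0,0,0.2],0],[1,[0,0,0.3],0],[1,[0,0,0.3],0]]' 25; python3 -m inch '[[1,[0,0,0.1],0],[1,[0,0,0.2],0],[1,[0,0,0.2],0]]' 25
python3 - <<'E'
from h import *
b=viewer.snapshot('side');d=viewer.snapshot('scene')
cv2.imwrite('pics/d13.png',np.hstack([cv2.resize(d[150:310,200:360],None,fx=2.5,fy=2.5),cv2.resize(b[150:310,190:350],None,fx=2.5,fy=2.5)])[:,:,::-1])
E
```

```text
clock: 22.1
tool_pos: [0.4973, 0.0625, 0.1082]
eef_rot: [0.999, 0.049, 0.0, 0.0]
contact_force: [-0.3, -0.4, -0.9]
opening: 0.358
clock: 22.4
tool_pos: [0.4977, 0.0625, 0.1065]
eef_rot: [0.999, 0.049, 0.001, -0.0]
contact_force: [-0.0, -0.6, 2.0]
opening: 0.355
```

View pics/d13.png

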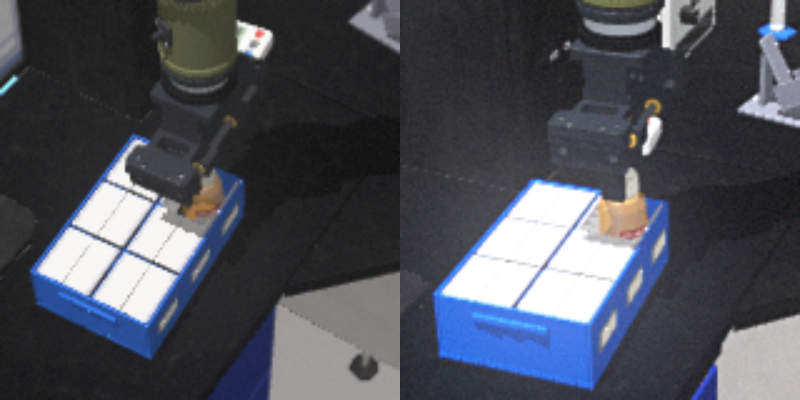

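```bash
python3 -m inch '[[0.6,[0,0,0],0],[0.55,[0,0,0],0],[0.5,[0,0,0],0],[0.35,[0,0,0],0],[0.35,[0,0,0],0],[0.35,[0,0,0],0],[0.35,[0,0,-1],0],[0.35,[0,0,-3],0],[0.35,[0,0,-6],0],[0.35,[0,0,-9],0],[0.35,[-3,0,-12],0],[0.35,[-5,0,-13],0],[0.35,[-5,0,-13],0],[0.35,[-5,0,-13],0]]' 5
python3 - <<'E'
from h import *
a=viewer.snapshot('wrist');b=viewer.snapshot('side');d=viewer.snapshot('scene')
p=viewer.camera_params('wrist')
cv2.imwrite('pics/w14.png',a[:,:,::-1])
cv2.imwrite('pics/d14.png',np.hstack([cv2.resize(d[150:310,200:360],None,fx=2.5,fy=2.5),cv2.resize(b[150:310,190:350],None,fx=2.5,fy=2.5)])[:,:,::-1])
ps,pd=viewer.camera_params('scene'),viewer.camera_params('side')
W=[[.498,.062,.110]]
for q in(p,ps,pd):print(proj(W,q))
print(r.get_state()['tool_pos'],r.get_state()['contact_force'])
E
```

```text
clock: 23.9
tool_pos: [0.4481, 0.0577, 0.2368]
eef_rot: [0.999, 0.049, 0.001, -0.0]
contact_force: [0.9, -0.2, -1.1]
opening: 0.654
[[278.63905385 149.4690556 ]]
[[280.6520843  215.70192831]]
[[278.14393791 218.29884294]]
[0.44831939 0.057765   0.23574356] [-0.34705492  0.18123311  0.30675104]
```

View pics/w14.png

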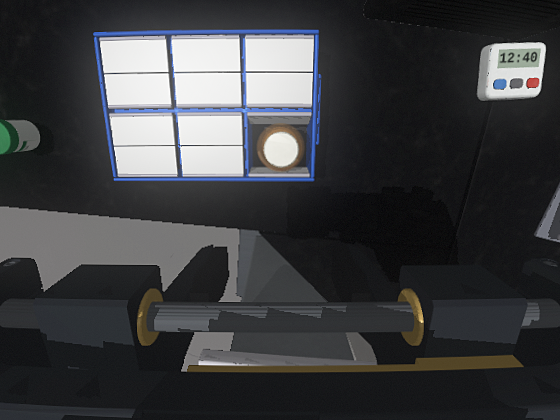

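View pics/d14.png

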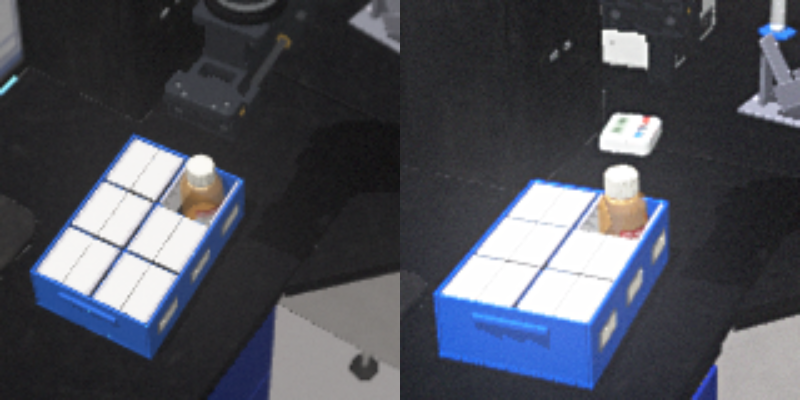

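```bash
python3 -c "
from plant import r
print(r.finish_job())"
```

```text
the job is handed in; nothing more can be done
None
```

The amber bottle is standing upright on the floor of an empty cell, released. I handed the job in at about 24 s of the 72 s allowed.

- **Taking the bottle out:** I lifted it from the cradle and stood it up by pivoting it on its lower edge. I then let go, and it stayed upright on the free bench.
- **Finding a cell:** The near-side middle cell stopped hard, reading 23 N with the fingers just over 3 mm in. The near-side cell next to the bench (x −35, y −70 mm in the box frame) gave freely to about 27 mm, so I used that one.
- **Placing it:** My first cap grip read 35 mm, so it was probably on the shoulder. I re-gripped 4 mm higher and got 32 mm, the cap's width. The bottle touched the cell floor with the tool at 106.5 mm, against 106 mm expected.
- **Last checks:** After I backed the arm away, all three cameras showed the bottle upright in the cell with the flaps pushed aside. The cap was within about 2 pixels of its predicted spot in the wrist picture. The arm was touching nothing. The timer showed where it stood before and the robot never came near the jar, but I did not re-measure either.

My position estimates from the different cameras disagreed by 1 to 3 mm, which was well inside the clearances.

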